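# Pick a shelving-trolley order from the snap-lid bins

## Robot

A 6-joint arm with a two-finger parallel gripper is mounted at the origin on the work surface. World frame = base frame: x ahead of the robot, y to its left, z up, the work surface at z = 0. Lengths are in m, angles in rad, forces in N, time in s.
With the tool pointing down it reaches from about 0.425 to 0.95 m from the base axis. Payload 3.5 kg.
Tool frame: the origin (TCP) lies on the centre line of the jaws, within the pads' length; the fingertips stand 25 mm ahead of it and the grasp point (between the pads) lies 6 mm ahead of it (ctrl.finger_overhang is the distance from the TCP to the fingertips, in m); z points along the fingers, y is the line along which they close (so a half turn about z gives the same grasp; the last joint's range is limited). The gripper opens to 85 mm and grips with 20 to 120 N. Pads are 22 mm wide; open, the fingers measure 114 mm over their backs; the gripper's body (76 mm by 85 mm) begins 54 mm behind the grasp point. The pads swing forward as they close: fully open they stand 13 mm farther back than shut.
Start: joints at [0.996, 0.286, 1.577, -0, 1.279, -0.15], TCP at [0.278, 0.615, 0.235] pointing down, gripper open.
Joint ranges: [-2.77, 2.77], [-0.9, 2.22], [0.21, 2.48], [-1.53, 4.67], [0.24, 2.81], [-2.84, 2.84]. Speed limits (rad/s): [2.79, 2.79, 3.14, 3.14, 3.14, 3.14].

## Interface

Orientations are given as a unit quaternion [x, y, z, w].
In Python, from plant import get_state, imaging, job, ctrl gives the robot as it stands.
- The arm moves only by the tool jog_arm, never from a script. Its argument "increments" is a list of rows, each an object of numbers: "dx", "dy", "dz": the shift along the world's x, y, z each as a share of 12 cm, from -1 to 1; "ax", "ay", "az": the turn, a rotation vector about the world's x, y, z each as a share of pi/2 rad, from -1 to 1; "gripper": the gripper command: -1 is shut, 1 is fully open, values between are in proportion. A call has 1 to 10 rows; each row is the pose to reach, as a shift and turn from the pose commanded when the call began; what a row does not reach only later rows make up. A row lasts 1/10 s, in which the tool goes at most 50 mm and 8.59 degrees, less where a joint would pass 70% of its speed; a pose out of reach is approached as far as the arm can. A call with a number of a shift or a turn outside -1 to 1 is refused whole. A call with a gripper value outside its range is refused whole. The fingers move at their own pace and stop on an object; "force" is the grip in N (left out, the last holds). Time passes only in rows, so rows that repeat a pose let the fingers close. It gives the time, the measured TCP pose, the force, the opening and the grip force at its end, in the units of the state.
- get_state(): the state, without advancing time (a new reading comes with each control period).
- imaging.read_camera(name): name is "side" or "top"; returns a dict with "frame" (420x560x3 uint8, blue, green, red), "depth" (420x560 float32, m along the optical axis (not along the pixel's ray), 0 where there is no reading), "camera_matrix" (3x3 intrinsics, pixels), "dist" ([k1, k2, p1, p2, k3] as OpenCV has them; the pictures are not rectified), "extrinsics" (4x4, takes a point from camera to world coordinates). Camera axes: x right, y up, looking along -z (the intrinsics and any distortion apply to the point x, -y, -z); pixel columns grow to the right and rows downward; lengths in m; the calibration is good to about 2 mm. A picture is of the moment at which its call begins.
- job.sign_off(): hands the job in; it is judged then, once.
The state is a dict: "time": time; "qpos": joint angles; "dq": joint speeds; "joint_efforts": joint torques, N m; "eef_pos": TCP position; "tcp_rot": TCP orientation; "contact_force": force on the tool from outside, world axes, zero at the start; "wrist_torque": the same for the moment, N m; "opening": opening from 0.0 (shut) to 1.0 (fully open); "finger_force": force on a finger pad.
Only numpy, scipy, OpenCV 4.12 (cv2) and the standard library are available. Lean on these libraries where they do the work, as an engineer would, in place of code of your own. Each camera call takes 0.05 s, during which the arm holds its last target. There are 200 camera calls.

## Task

Make up the order at the stockroom packing bench: open the bin with the yellow tag, and no other, take out the castor and put it into the blue tote, along with the levelling foot that stands ready on the bench. Leave the yellow bin's lid pressed down until its catch has snapped shut; do not force the lid, and leave the other things on the bench where they are.

Things in the scene. Friction and masses are not known exactly. Their poses are not given: they have to be found in the camera images.
- bin_red: snap-lid bin of frosted plastic, red tag on lid and front; one of four side by side, 88 mm apart, in changing order, on a bench riser 50 mm high. Fixed. Outside 140 (x) x 82 (y) x 56 mm (z), walls and floor 3 mm. Origin: centre of its underside; x points away from the front, to the hinged back, z up.
- bin_blue: snap-lid bin of frosted plastic, blue tag on lid and front; one of four side by side, 88 mm apart, in changing order, on a bench riser 50 mm high. Fixed. Outside 140 (x) x 82 (y) x 56 mm (z), walls and floor 3 mm. Origin: centre of its underside; x points away from the front, to the hinged back, z up.
- bin_yellow: snap-lid bin of frosted plastic, yellow tag on lid and front; one of four side by side, 88 mm apart, in changing order, on a bench riser 50 mm high. Fixed. Outside 140 (x) x 82 (y) x 56 mm (z), walls and floor 3 mm. Origin: centre of its underside; x points away from the front, to the hinged back, z up.
- bin_green: snap-lid bin of frosted plastic, green tag on lid and front; one of four side by side, 88 mm apart, in changing order, on a bench riser 50 mm high. Fixed. Outside 140 (x) x 82 (y) x 56 mm (z), walls and floor 3 mm. Origin: centre of its underside; x points away from the front, to the hinged back, z up.
- lid_yellow (a joint): yellow bin's lid (70 g), rad: 0 shut, 1.8 fully open, 13 degrees past upright, where it stays; let go short of upright it sinks shut in about 1 s. Hinge along the bin's y. A spring catch at mid-front holds it: about 9 N upward at the lip frees it. It then falls back only to about 0.05, resting on the catch; about 6 N downward at the front snaps it home (under 0.02)
- hinge_yellow (a point): on the yellow lid's hinge line, half-way along it: 70 mm behind the bin's centre, 56.5 mm above its underside. Its axes turn with the lid. The lid is a clear plate 140 x 82 x 4 mm, lying on the rim when shut; its underside is level with the hinge line
- lip_yellow (a point): middle of the front edge of the yellow lid's finger lip, half-way up its 5 mm thickness; moves with the lid, 158 mm from the hinge line. The lip is 56 mm wide and stands 18 mm out from the bin's front, 106 mm above the bench when shut, so a finger fits under it from the front. Behind it a catch tongue 26 mm wide hangs 10 mm down, 3.5 mm out from the wall
- lid_red (a joint): lid of the red bin, built as the yellow one (rad, 0 shut); to be left shut
- lid_blue (a joint): lid of the blue bin, built as the yellow one (rad, 0 shut); to be left shut
- lid_green (a joint): lid of the green bin, built as the yellow one (rad, 0 shut); to be left shut
- castor_mid (a point): castor in the yellow bin, upside down on its steel plate 40 x 40 x 3 mm, fork and black wheel up, 47 mm tall, 90 to 140 g. Point: on its upright axis, 25 mm above its underside. y: the wheel's axle, roughly front to back in the bin; z up. Gripped across the fork: 25 mm along y, 22 mm long along x, 9 to 37 mm above its underside. Wheel 34 mm across, centre 30 mm up
- foot_mid (a point): levelling foot, upright on the bench: black rubber disc 44 mm across, 11 mm thick; on it a steel nut 19 mm across, up to 21 mm, and a threaded stud 10 mm across, up to 59 mm; 70 to 120 g. Point: on its axis, 30 mm above its underside
- bracket: white angle bracket standing on the bench near the levelling foot, base 50 x 36 mm, 50 mm high; bystander, not in this order
- tote: the order tote: blue crate with clear side panels and a yellow order card on its front. Fixed. Outside 240 (x) x 170 (y) x 70 mm (z), walls and floor 4 mm, open at the top. Origin: centre of its underside
- tape_roll: roll of brown packing tape lying flat, 90 mm across, 48 mm high, behind the bins; bystander
- tape_measure: yellow and black tape measure, 70 x 34 x 62 mm, behind the bins; bystander
- carton_small: closed cardboard carton 130 x 100 x 70 mm, on the right; bystander
- spare_wheel: loose grey wheel lying flat, 60 mm across, 22 mm high, on the right; bystander
- label_roll: roll of white labels standing on its end, 64 mm across, 40 mm high, on the left; bystander

How it is judged:
On the way, in this order (a step that is already met when the one before it is completed fails the run):
1. the yellow bin's lid has been swung wide open (beyond 1.2 rad) (value of joint lid_yellow above 1.2 rad), for 0.2 s.
2. the castor is in the tote (x of castor_mid in the frame of tote between -0.116 and 0.116 m and y of castor_mid in the frame of tote between -0.081 and 0.081 m and z of castor_mid in the frame of tote between 0 and 0.06 m), for 0.2 s.
At the end, for the whole second after the job is handed in: The castor and the levelling foot both lie inside the tote (their points within its walls and less than 60 mm above its underside), the yellow lid is snapped shut (below 0.025 rad) and the other three lids are shut (below 0.025 rad) (all of step 2 and x of foot_mid in the frame of tote between -0.116 and 0.116 m and y of foot_mid in the frame of tote between -0.081 and 0.081 m and z of foot_mid in the frame of tote between 0 and 0.06 m and value of joint each of lid_red, lid_blue, lid_yellow, lid_green below 0.025 rad); the robot touches nothing.
It fails at once if another bin's lid is opened (more than 0.12 rad) (value of joint any of lid_red, lid_blue, lid_green above 0.12 rad).
It fails at once if a bystander on the bench is shifted by more than 30 mm (distance of any of bracket, tape_roll, tape_measure, carton_small, spare_wheel, label_roll from where it was at the start of the episode above 0.03 m).
It fails at once if the yellow lid is forced: the hand bears on the bin or its lid with more than 60 N (contact force between bin_yellow and the fingers above 60 N or contact force between bin_yellow and the arm above 60 N).
It also fails if it takes over 72 s, if anything falls off the work surface, if the arm or the gripper's body presses on something with over 40 N, if the wrist force passes 120 N, or if a joint passes its speed limit or range.

## Working session

There is one attempt and no reset: what is moved stays moved. The work goes in short steps, Python scripts to look and compute and a tool call to move; the robot and the scene stay as the last step left them, time stands still between calls to the robot, and variables do not carry over. Pictures are saved under pics/ and viewed, at most 10 in all, crops included, and the job is handed in when it is done.

Besides the shell and the picture viewer there is one more tool, called by a JSON object that holds its "method" and its "body", one argument or row to a line. jog_arm: Moves the arm, as the interface text tells. Shift numbers are shares of 12 cm and turn numbers shares of pi/2 rad, none past 1 either way. Its arguments: {"type":"object","properties":{"increments":{"type":"array"},"force":{"type":"number"}},"required":["increments"]}

```bash
mkdir -p pics; cat > h.py <<'E'
import numpy as np, cv2
from plant import get_state, imaging, job, ctrl
def cam(name):
    d=imaging.read_camera(name); return d
def cloud(d):
    z=d["depth"]; h,w=z.shape
    u,v=np.meshgrid(np.arange(w),np.arange(h))
    p=cv2.undistortPoints(np.stack([u.ravel(),v.ravel()],1).astype(np.float64)[:,None],d["camera_matrix"],np.array(d["dist"]))[:,0].reshape(h,w,2)
    c=np.stack([p[...,0]*z,-p[...,1]*z,-z,np.ones_like(z)],-1)
    W=(c@np.array(d["extrinsics"]).T)[...,:3]; W[z==0]=np.nan
    return W
E
python3 - <<'E'
from h import *
for n in("top","side"):
    d=cam(n); cv2.imwrite(f"pics/{n}0.png",d["frame"]); np.save(f"{n}0.npy",cloud(d))
    print(n,np.round(d["extrinsics"],3).tolist())
s=get_state();print(s["time"],s["eef_pos"],s["tcp_rot"],s["contact_force"],ctrl.finger_overhang)
E
```

```text
top [[-0.019, 0.984, -0.175, 0.373], [-1.0, -0.021, -0.005, -0.032], [-0.009, 0.175, 0.985, 1.172], [0.0, 0.0, 0.0, 1.0]]
side [[-0.984, 0.114, -0.138, 0.355], [-0.179, -0.593, 0.785, 1.102], [0.007, 0.797, 0.604, 0.987], [0.0, 0.0, 0.0, 1.0]]
0.1 [0.27781948 0.61451414 0.23334191] [ 2.10779719e-01  9.77532970e-01 -1.02182726e-03 -3.99430599e-04] [0.57453985 0.69000182 0.08510922] 0.025
```

View pics/top0.png

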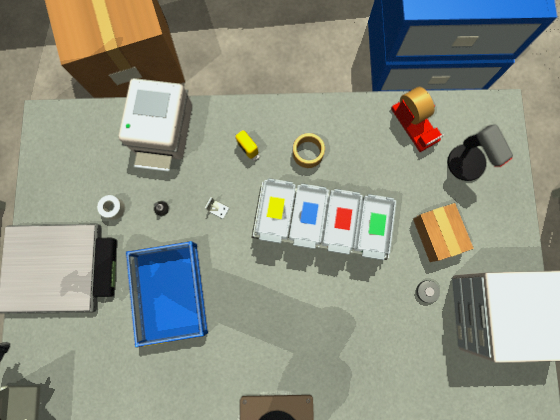

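View pics/side0.png

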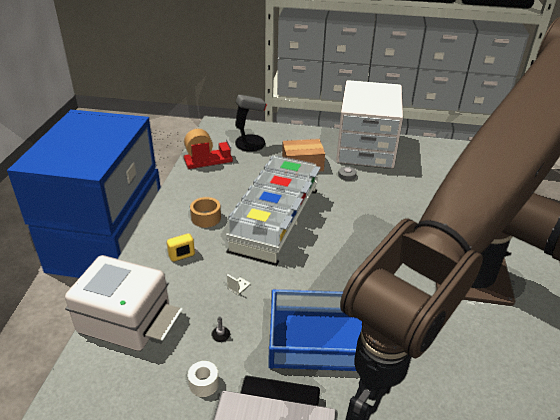

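The top picture shows the yellow bin leftmost in the row (tag at 276,208), the castor through its lid still unseen, the foot at (161,208), the bracket at (217,208) and the tote around (167,295). The side picture shows the yellow bin nearest the camera (tag at 258,215) and the arm over the tote side.

```bash
python3 - <<'E'
from h import *
T=np.load("top0.npy");I=cv2.imread("pics/top0.png");hsv=cv2.cvtColor(I,cv2.COLOR_BGR2HSV)
C=[]
for n,lo,hi in(("yellow",22,35),("blue",100,118),("red",0,6),("green",45,75)):
    m=((hsv[...,0]>=lo)&(hsv[...,0]<=hi)&(hsv[...,1]>150)&(hsv[...,2]>90))
    m[:180]=0;m[250:]=0;m[:,:255]=0;m[:,398:]=0
    k,l,st,ce=cv2.connectedComponentsWithStats(m.astype(np.uint8));i=1+np.argmax(st[1:,4])
    P=T[l==i];c=np.nanmedian(P,0);C.append(c);print(n,st[i],np.round(c,4))
C=np.array(C);v=(C[-1]-C[0])[:2];print("pitch",np.linalg.norm(v)/3,"row dir deg",np.degrees(np.arctan2(v[1],v[0])))
ya=np.arctan2(v[1],v[0])+np.pi/2;print("bin x yaw",np.degrees(ya))
ex=np.array([np.cos(ya),np.sin(ya)]);ey=np.array([-ex[1],ex[0]])
# side cloud of the row in bin frame
for nm in("top0","side0"):
    W=np.load(nm+".npy");q=W[...,:2]-C[0][:2];a=q@ex;b=q@ey;z=W[...,2]
    r=(abs(a)<.12)&(b>-.37)&(b<.08)
    for lo,hi in((.103,.118),(.06,.1),(.04,.056)):
        s=r&(z>lo)&(z<hi);print(nm,lo,s.sum(),"x",np.percentile(a[s],[1,5,50,95,99]).round(4),"y",np.percentile(b[s],[1,99]).round(4),"z",np.median(z[s]).round(4))
    s=(abs(a)<.06)&(abs(b)<.036)
    print(nm,"inside yellow z hist",np.histogram(z[s],np.arange(.04,.13,.01)))
    # objects: foot, bracket, tote
for n,(u0,v0,u1,v1),lo in(("foot",(150,196,174,220),.006),("bracket",(203,193,232,222),.006),("tote",(122,235,212,350),.06)):
    P=T[v0:v1,u0:u1].reshape(-1,3);P=P[P[:,2]>lo];P=P[np.isfinite(P[:,0])]
    print(n,len(P),P.min(0).round(3),P.max(0).round(3),cv2.minAreaRect((P[:,:2]*1000).astype(np.float32)))
    if n=="foot":
        for l,h in((.006,.016),(.016,.03),(.03,.07)):
            s=P[(P[:,2]>l)&(P[:,2]<h)];print(l,len(s),s.mean(0).round(4), s.min(0).round(4),s.max(0).round(4))
S=np.load("side0.npy");m=(np.abs(S[...,0]-P[:,0].mean())<3)
E
cat > crop.py <<'E'
from h import *
I=cv2.imread("pics/top0.png");J=cv2.imread("pics/side0.png")
a=cv2.resize(I[170:265,245:345],None,fx=4,fy=4,interpolation=cv2.INTER_CUBIC)
b=cv2.resize(J[185:275,215:315],None,fx=4,fy=4,interpolation=cv2.INTER_CUBIC)
o=np.zeros((380,800,3),np.uint8);o[:380,:400]=a;o[:360,400:]=b
cv2.imwrite("pics/crop1.png",o)
E
python3 crop.py
```

```text
yellow [267 197  18  22 300] [ 0.5778 -0.0093  0.1119]
blue [301 203  17  21 292] [ 0.562  -0.096   0.1119]
red [335 208  17  22 302] [ 0.547  -0.1827  0.1122]
green [369 213  17  22 293] [ 0.5301 -0.2696  0.1122]
pitch 0.08820240984152132 row dir deg -100.4039334905481
bin x yaw -10.4039334905481
top0 0.103 7660 x [-0.0848 -0.0761 -0.005   0.0663  0.0742] y [-0.3     0.0376] z 0.1112
top0 0.06 355 x [-0.071  -0.0689 -0.0197  0.0597  0.0678] y [-0.3099  0.0512] z 0.0745
top0 0.04 232 x [-0.0748 -0.0742 -0.0682  0.0664  0.076 ] y [-0.3099  0.0482] z 0.0471
top0 inside yellow z hist (array([  0,   0,   0,   0,   0,   0, 416, 855]), array([0.04, 0.05, 0.06, 0.07, 0.08, 0.09, 0.1 , 0.11, 0.12]))
side0 0.103 3862 x [-0.0888 -0.0803 -0.0094  0.0622  0.0694] y [-0.2983  0.0426] z 0.1096
side0 0.06 774 x [-0.0752 -0.074  -0.0237  0.0615  0.0709] y [-0.2691  0.0536] z 0.0791
side0 0.04 524 x [-0.079  -0.0782 -0.0711  0.0573  0.0698] y [-0.3107  0.0552] z 0.0455
side0 inside yellow z hist (array([  0,   0,   0,   1,   0,   0, 393, 328]), array([0.04, 0.05, 0.06, 0.07, 0.08, 0.09, 0.1 , 0.11, 0.12]))
foot 162 [0.584 0.297 0.006] [0.624 0.348 0.06 ] ((602.7982177734375, 320.16009521484375), (41.331626892089844, 44.82514190673828), 66.7429428100586)
0.006 118 [0.603  0.3157 0.0103] [0.5837 0.2972 0.0062] [0.6243 0.348  0.0156]
0.016 23 [0.604  0.3161 0.0217] [0.5981 0.31   0.0166] [0.6128 0.3278 0.0258]
0.03 21 [0.604  0.3167 0.0487] [0.6003 0.314  0.0329] [0.609  0.3211 0.06  ]
bracket 118 [0.58  0.129 0.006] [0.632 0.197 0.053] ((601.0111694335938, 164.6222381591797), (49.48204040527344, 70.26001739501953), 11.418761253356934)
tote 1083 [0.232 0.181 0.06 ] [0.501 0.388 0.077] ((367.1712951660156, 285.1670837402344), (248.36351013183594, 176.0681610107422), 8.041701316833496)
```

View pics/crop1.png

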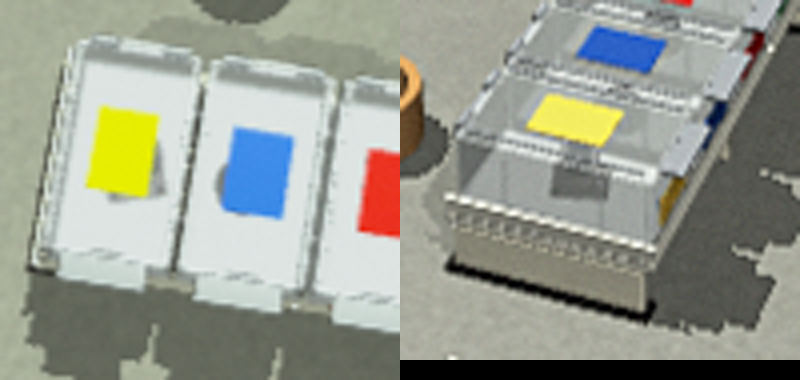

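The crop shows the yellow lid's tag covering the castor's dark plate (visible at about crop 145,190, slightly in front right of bin centre), with the lip at the front (crop 110,270).

```bash
python3 - <<'E'
from h import *
print([a for a in dir(ctrl) if a[0]!='_'])
S=np.load("side0.npy");J=cv2.imread("pics/side0.png");hsv=cv2.cvtColor(J,cv2.COLOR_BGR2HSV)
m=(hsv[...,0]>20)&(hsv[...,0]<35)&(hsv[...,1]>100);q=np.zeros_like(m);q[205:228,243:275]=1
print("tag side",np.nanmedian(S[m&q],0))
P=S[310:345,208:235].reshape(-1,3);P=P[(P[:,2]>.025)&(P[:,2]<.07)];print("stud side",len(P),P.mean(0),P.max(0))
E
```

```text
['Unreachable', 'finger_overhang']
tag side [ 0.57615293 -0.00838678  0.11038435]
stud side 59 [0.60242648 0.32151686 0.04611655] [0.60831763 0.32666131 0.06087075]
```

{"method": "jog_arm", "body": {
  "increments": [
    {"dx": 0.9, "dy": -0.83, "gripper": 1},
    {"dx": 0.9, "dy": -0.83, "gripper": 1},
    {"dx": 0.9, "dy": -0.83, "gripper": 1},
    {"dx": 0.9, "dy": -0.83, "gripper": 1}
  ],
  "force": 40
}}

```text
$.increments[0]: bad value
```

{"method": "jog_arm", "body": {
  "increments": [
    {"dx": 0.9, "dy": -0.83, "gripper": 1},
    {"dx": 0.9, "dy": -0.83, "gripper": 1},
    {"dx": 0.9, "dy": -0.83, "gripper": 1},
    {"dx": 0.9, "dy": -0.83, "gripper": 1}
  ]
}}

```text
$.increments[0]: bad value
```

{"method": "jog_arm", "body": {
  "increments": [
    {"dx": 0.9, "dy": -0.83, "gripper": 1},
    {"dx": 0.9, "dy": -0.83, "gripper": 1},
    {"dx": 0.9, "dy": -0.83, "gripper": 1},
    {"dx": 0.9, "dy": -0.83, "gripper": 1},
    {"dx": 0.9, "dy": -0.83, "gripper": 1}
  ]
}}

```text
$.increments[0]: bad value
```

{"method": "jog_arm", "body": {
  "increments": [
    {"dx": 0.9, "dy": -0.83, "dz": 0.0, "ax": 0.0, "ay": 0.0, "az": 0.0, "gripper": 1.0},
    {"dx": 0.9, "dy": -0.83, "dz": 0.0, "ax": 0.0, "ay": 0.0, "az": 0.0, "gripper": 1.0},
    {"dx": 0.9, "dy": -0.83, "dz": 0.0, "ax": 0.0, "ay": 0.0, "az": 0.0, "gripper": 1.0},
    {"dx": 0.9, "dy": -0.83, "dz": 0.0, "ax": 0.0, "ay": 0.0, "az": 0.0, "gripper": 1.0}
  ],
  "force": 40
}}

```text
time: 0.5
eef_pos: [0.3899, 0.5118, 0.234]
tcp_rot: [0.214, 0.977, -0.001, 0.0]
contact_force: [-0.9, -0.2, -0.1]
opening: 0.998
finger_force: 0.0
```

{"method": "jog_arm", "body": {
  "increments": [
    {"dx": 0.9, "dy": -0.82, "dz": 0.0, "ax": 0.0, "ay": 0.0, "az": 0.0, "gripper": 1.0},
    {"dx": 0.9, "dy": -0.82, "dz": 0.0, "ax": 0.0, "ay": 0.0, "az": 0.0, "gripper": 1.0},
    {"dx": 0.9, "dy": -0.82, "dz": 0.0, "ax": 0.0, "ay": 0.0, "az": 0.0, "gripper": 1.0},
    {"dx": 0.9, "dy": -0.82, "dz": 0.0, "ax": 0.0, "ay": 0.0, "az": 0.0, "gripper": 1.0}
  ]
}}

```text
time: 0.9
eef_pos: [0.4974, 0.4137, 0.234]
tcp_rot: [0.214, 0.977, -0.001, 0.0]
contact_force: [0.1, -0.3, -0.0]
opening: 1.0
finger_force: 0.0
```

{"method": "jog_arm", "body": {
  "increments": [
    {"dx": 0.9, "dy": -0.82, "dz": 0.0, "ax": 0.0, "ay": 0.0, "az": 0.0, "gripper": 1.0},
    {"dx": 0.9, "dy": -0.82, "dz": 0.0, "ax": 0.0, "ay": 0.0, "az": 0.0, "gripper": 1.0},
    {"dx": 0.9, "dy": -0.82, "dz": 0.0, "ax": 0.0, "ay": 0.0, "az": 0.0, "gripper": 1.0},
    {"dx": 0.9, "dy": -0.82, "dz": 0.0, "ax": 0.0, "ay": 0.0, "az": 0.0, "gripper": 1.0},
    {"dx": 0.9, "dy": -0.82, "dz": 0.0, "ax": 0.0, "ay": 0.0, "az": 0.0, "gripper": 1.0}
  ]
}}

```text
time: 1.4
eef_pos: [0.6019, 0.3188, 0.2338]
tcp_rot: [0.211, 0.977, -0.0, -0.001]
contact_force: [-0.6, -0.3, 0.4]
opening: 1.005
finger_force: 0.0
```

{"method": "jog_arm", "body": {
  "increments": [
    {"dx": 0.0, "dy": 0.0, "dz": -1.0, "ax": 0.0, "ay": 0.0, "az": 0.0, "gripper": 0.6},
    {"dx": 0.0, "dy": 0.0, "dz": -1.0, "ax": 0.0, "ay": 0.0, "az": 0.0, "gripper": 0.4},
    {"dx": 0.0, "dy": 0.0, "dz": -1.0, "ax": 0.0, "ay": 0.0, "az": 0.0, "gripper": 0.4}
  ]
}}

```text
time: 1.7
eef_pos: [0.5969, 0.3196, 0.1082]
tcp_rot: [0.21, 0.978, -0.002, -0.005]
contact_force: [-0.6, 0.2, -1.4]
opening: 0.701
finger_force: 0.0
```

{"method": "jog_arm", "body": {
  "increments": [
    {"dx": 0.0, "dy": 0.0, "dz": -0.3, "ax": 0.0, "ay": 0.0, "az": 0.0, "gripper": 0.4},
    {"dx": 0.0, "dy": 0.0, "dz": -0.52, "ax": 0.0, "ay": 0.0, "az": 0.0, "gripper": 0.2},
    {"dx": 0.0, "dy": 0.0, "dz": -0.52, "ax": 0.0, "ay": 0.0, "az": 0.0, "gripper": -1.0},
    {"dx": 0.0, "dy": 0.0, "dz": -0.52, "ax": 0.0, "ay": 0.0, "az": 0.0, "gripper": -1.0},
    {"dx": 0.0, "dy": 0.0, "dz": -0.52, "ax": 0.0, "ay": 0.0, "az": 0.0, "gripper": -1.0},
    {"dx": 0.0, "dy": 0.0, "dz": -0.52, "ax": 0.0, "ay": 0.0, "az": 0.0, "gripper": -1.0},
    {"dx": 0.0, "dy": 0.0, "dz": -0.52, "ax": 0.0, "ay": 0.0, "az": 0.0, "gripper": -1.0},
    {"dx": 0.0, "dy": 0.0, "dz": -0.52, "ax": 0.0, "ay": 0.0, "az": 0.0, "gripper": -1.0}
  ]
}}

```text
time: 2.5
eef_pos: [0.6034, 0.3195, 0.0547]
tcp_rot: [0.211, 0.978, 0.001, 0.001]
contact_force: [-0.8, 2.5, 5.1]
opening: 0.081
finger_force: 39.6
```

{"method": "jog_arm", "body": {
  "increments": [
    {"dx": 0.0, "dy": 0.0, "dz": 0.3, "ax": 0.0, "ay": 0.0, "az": 0.0, "gripper": -1.0},
    {"dx": 0.0, "dy": 0.0, "dz": 0.7, "ax": 0.0, "ay": 0.0, "az": 0.0, "gripper": -1.0},
    {"dx": 0.0, "dy": 0.0, "dz": 1.0, "ax": 0.0, "ay": 0.0, "az": 0.0, "gripper": -1.0},
    {"dx": -0.3, "dy": 0.0, "dz": 1.0, "ax": 0.0, "ay": 0.0, "az": 0.0, "gripper": -1.0},
    {"dx": -0.6, "dy": 0.0, "dz": 1.0, "ax": 0.0, "ay": 0.0, "az": 0.0, "gripper": -1.0}
  ]
}}

```text
time: 3.0
eef_pos: [0.5309, 0.3184, 0.1744]
tcp_rot: [0.211, 0.977, 0.001, 0.002]
contact_force: [-1.0, -0.0, -1.9]
opening: 0.079
finger_force: 39.2
```

{"method": "jog_arm", "body": {
  "increments": [
    {"dx": -0.4, "dy": 0.04, "dz": 0.0, "ax": 0.0, "ay": 0.0, "az": 0.0, "gripper": -1.0},
    {"dx": -0.87, "dy": 0.04, "dz": 0.0, "ax": 0.0, "ay": 0.0, "az": 0.0, "gripper": -1.0},
    {"dx": -0.87, "dy": 0.04, "dz": 0.0, "ax": 0.0, "ay": 0.0, "az": 0.0, "gripper": -1.0},
    {"dx": -0.87, "dy": 0.04, "dz": 0.0, "ax": 0.0, "ay": 0.0, "az": 0.0, "gripper": -1.0}
  ]
}}

```text
time: 3.4
eef_pos: [0.4244, 0.3232, 0.172]
tcp_rot: [0.21, 0.978, -0.0, 0.0]
contact_force: [-0.1, 0.3, -0.6]
opening: 0.079
finger_force: 39.2
```

{"method": "jog_arm", "body": {
  "increments": [
    {"dx": 0.0, "dy": 0.0, "dz": -0.35, "ax": 0.0, "ay": 0.0, "az": 0.0, "gripper": -1.0},
    {"dx": 0.0, "dy": 0.0, "dz": -0.65, "ax": 0.0, "ay": 0.0, "az": 0.0, "gripper": -1.0},
    {"dx": 0.0, "dy": 0.0, "dz": -0.9, "ax": 0.0, "ay": 0.0, "az": 0.0, "gripper": -1.0},
    {"dx": 0.0, "dy": 0.0, "dz": -0.92, "ax": 0.0, "ay": 0.0, "az": 0.0, "gripper": -1.0},
    {"dx": 0.0, "dy": 0.0, "dz": -0.92, "ax": 0.0, "ay": 0.0, "az": 0.0, "gripper": -0.3},
    {"dx": 0.0, "dy": 0.0, "dz": -0.92, "ax": 0.0, "ay": 0.0, "az": 0.0, "gripper": -0.3},
    {"dx": 0.0, "dy": 0.0, "dz": -0.92, "ax": 0.0, "ay": 0.0, "az": 0.0, "gripper": -0.3},
    {"dx": 0.0, "dy": 0.0, "dz": -0.5, "ax": 0.0, "ay": 0.0, "az": 0.0, "gripper": -0.3},
    {"dx": 0.0, "dy": 0.0, "dz": -0.2, "ax": 0.0, "ay": 0.0, "az": 0.0, "gripper": -0.3},
    {"dx": 0.0, "dy": 0.0, "dz": 0.0, "ax": 0.0, "ay": 0.0, "az": 0.0, "gripper": -0.3}
  ]
}}

```text
time: 4.4
eef_pos: [0.4276, 0.3244, 0.1774]
tcp_rot: [0.211, 0.978, 0.002, 0.003]
contact_force: [0.2, -0.0, 0.6]
opening: 0.348
finger_force: 0.0
```

```bash
python3 - <<'E'
from h import *
s=get_state();q=np.array(s["qpos"]);p=s["eef_pos"];print(q.round(4),p,s["time"], q[1]+q[2]+q[4])
Q=[([0.996,.286,1.577,0,1.279],[.278,.615,.235]),(q,p)]
A=[];b=[]
for c,x in Q:
    r=np.hypot(x[0],x[1]);print(np.arctan2(x[1],x[0])-c[0])
    A+=[[np.sin(c[1]),np.sin(c[1]+c[2]),0],[np.cos(c[1]),np.cos(c[1]+c[2]),1]];b+=[r,x[2]]
print(np.linalg.lstsq(np.array(A),np.array(b),rcond=None))
E
```

```text
[ 0.4599  0.0331  1.9722 -0.      1.1289 -0.6863] [0.42756858 0.32437422 0.17738116] 4.4 3.134184972506115
0.15025344131670093
0.18911768991408834
(array([ 0.4396185 ,  0.57539205, -0.02039699]), array([8.12091136e-07]), np.int32(3), array([2.05766878, 1.32342053, 0.12065362]))
```

{"method": "jog_arm", "body": {
  "increments": [
    {"dx": 0.35, "dy": -0.92, "dz": 0.0, "ax": 0.0, "ay": 0.0, "az": 0.154, "gripper": -1.0},
    {"dx": 0.35, "dy": -0.92, "dz": 0.0, "ax": 0.0, "ay": 0.0, "az": 0.154, "gripper": -1.0},
    {"dx": 0.35, "dy": -0.92, "dz": 0.0, "ax": 0.0, "ay": 0.0, "az": 0.154, "gripper": -1.0},
    {"dx": 0.35, "dy": -0.92, "dz": 0.0, "ax": 0.0, "ay": 0.0, "az": 0.154, "gripper": -1.0}
  ]
}}

```text
time: 4.8
eef_pos: [0.4695, 0.2109, 0.1742]
tcp_rot: [0.093, 0.996, 0.0, 0.002]
contact_force: [-0.4, 0.6, -0.3]
opening: 0.002
finger_force: 0.0
```

{"method": "jog_arm", "body": {
  "increments": [
    {"dx": 0.35, "dy": -0.92, "dz": 0.2, "ax": 0.0, "ay": 0.0, "az": 0.0, "gripper": -1.0},
    {"dx": 0.35, "dy": -0.92, "dz": 0.2, "ax": 0.0, "ay": 0.0, "az": 0.0, "gripper": -1.0},
    {"dx": 0.35, "dy": -0.92, "dz": 0.2, "ax": 0.0, "ay": 0.0, "az": 0.0, "gripper": -1.0},
    {"dx": 0.35, "dy": -0.92, "dz": 0.2, "ax": 0.0, "ay": 0.0, "az": 0.0, "gripper": -1.0}
  ]
}}

```text
time: 5.2
eef_pos: [0.5115, 0.1013, 0.1985]
tcp_rot: [0.093, 0.996, 0.0, 0.002]
contact_force: [0.2, -0.3, 0.5]
opening: -0.002
finger_force: 0.0
```

{"method": "jog_arm", "body": {
  "increments": [
    {"dx": 0.0, "dy": 0.0, "dz": 0.0, "ax": -0.09, "ay": 0.0165, "az": 0.0, "gripper": -1.0},
    {"dx": 0.0, "dy": 0.0, "dz": 0.0, "ax": -0.18, "ay": 0.033, "az": 0.0, "gripper": -1.0},
    {"dx": 0.0, "dy": 0.0, "dz": 0.0, "ax": -0.27, "ay": 0.05, "az": 0.0, "gripper": -1.0},
    {"dx": 0.0, "dy": 0.0, "dz": 0.0, "ax": -0.36, "ay": 0.066, "az": 0.0, "gripper": -1.0},
    {"dx": 0.0, "dy": 0.0, "dz": 0.0, "ax": -0.45, "ay": 0.083, "az": 0.0, "gripper": -1.0},
    {"dx": 0.0, "dy": 0.0, "dz": 0.0, "ax": -0.54, "ay": 0.099, "az": 0.0, "gripper": -1.0},
    {"dx": 0.0, "dy": 0.0, "dz": 0.0, "ax": -0.6, "ay": 0.11, "az": 0.0, "gripper": -1.0},
    {"dx": 0.0, "dy": 0.0, "dz": 0.0, "ax": -0.6, "ay": 0.11, "az": 0.0, "gripper": -1.0}
  ]
}}

```text
time: 6.0
eef_pos: [0.5082, 0.1052, 0.1936]
tcp_rot: [0.078, 0.884, -0.46, -0.042]
contact_force: [0.8, 0.2, 0.0]
opening: 0.003
finger_force: 0.0
```

{"method": "jog_arm", "body": {
  "increments": [
    {"dx": 0.03, "dy": 0.0, "dz": -0.4, "ax": 0.0, "ay": 0.0, "az": 0.0, "gripper": -1.0},
    {"dx": 0.03, "dy": 0.0, "dz": -0.8, "ax": 0.0, "ay": 0.0, "az": 0.0, "gripper": -1.0},
    {"dx": 0.03, "dy": 0.0, "dz": -0.83, "ax": 0.0, "ay": 0.0, "az": 0.0, "gripper": -1.0},
    {"dx": 0.03, "dy": 0.0, "dz": -0.83, "ax": 0.0, "ay": 0.0, "az": 0.0, "gripper": -1.0},
    {"dx": 0.03, "dy": 0.0, "dz": -0.83, "ax": 0.0, "ay": 0.0, "az": 0.0, "gripper": -1.0}
  ]
}}

```text
time: 6.5
eef_pos: [0.5149, 0.1032, 0.0996]
tcp_rot: [0.082, 0.884, -0.458, -0.039]
contact_force: [-0.5, 0.5, 0.3]
opening: 0.001
finger_force: 0.0
```

```bash
python3 - <<'E'
from h import *
T=cam("top");S=cam("side")
a=cv2.resize(T["frame"][170:270,215:315],None,fx=4,fy=4,interpolation=cv2.INTER_CUBIC)
b=cv2.resize(S["frame"][175:315,210:350],None,fx=400/140,fy=400/140,interpolation=cv2.INTER_CUBIC)
cv2.imwrite("pics/pre.png",np.hstack([a,b]))
s=get_state();print(s["eef_pos"],s["contact_force"])
E
```

```text
[0.51508434 0.10321978 0.09978041] [-0.1876159  -0.19238558  0.00187195]
```

View pics/pre.png

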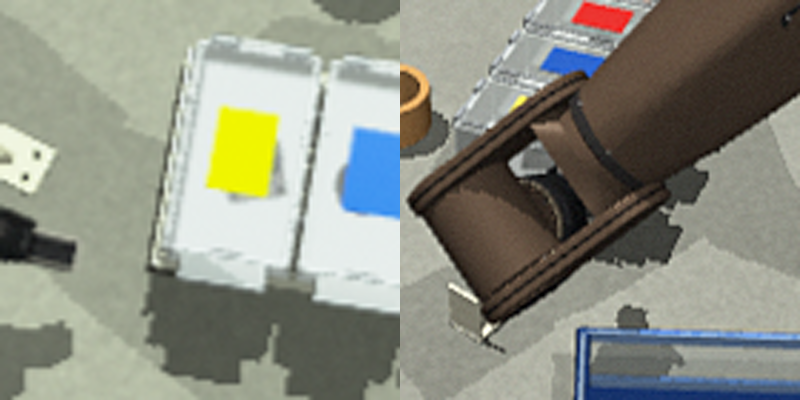

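The top crop shows the closed fingers (tip at crop 72,250) left of the yellow bin and in line with its lip along the row direction; the side crop shows the wrist over the bracket without touching it.

{"method": "jog_arm", "body": {
  "increments": [
    {"dx": 0.0, "dy": 0.0, "dz": -0.05, "ax": 0.0, "ay": 0.0, "az": 0.0, "gripper": -1.0},
    {"dx": -0.04, "dy": -0.15, "dz": -0.05, "ax": 0.0, "ay": 0.0, "az": 0.0, "gripper": -1.0},
    {"dx": -0.07, "dy": -0.3, "dz": -0.05, "ax": 0.0, "ay": 0.0, "az": 0.0, "gripper": -1.0},
    {"dx": -0.1, "dy": -0.4, "dz": -0.05, "ax": 0.0, "ay": 0.0, "az": 0.0, "gripper": -1.0},
    {"dx": -0.107, "dy": -0.447, "dz": -0.05, "ax": 0.0, "ay": 0.0, "az": 0.0, "gripper": -1.0},
    {"dx": -0.107, "dy": -0.447, "dz": -0.05, "ax": 0.0, "ay": 0.0, "az": 0.0, "gripper": -1.0}
  ]
}}

```text
time: 7.2
eef_pos: [0.5003, 0.0481, 0.0908]
tcp_rot: [0.082, 0.884, -0.459, -0.042]
contact_force: [1.4, -0.1, 0.1]
opening: 0.003
finger_force: 0.0
```

{"method": "jog_arm", "body": {
  "increments": [
    {"dx": 0.0, "dy": 0.0, "dz": 0.04, "ax": 0.0, "ay": 0.0, "az": 0.0, "gripper": -1.0},
    {"dx": 0.0, "dy": 0.0, "dz": 0.08, "ax": 0.0, "ay": 0.0, "az": 0.0, "gripper": -1.0},
    {"dx": 0.0, "dy": 0.0, "dz": 0.11, "ax": 0.0, "ay": 0.0, "az": 0.0, "gripper": -1.0}
  ]
}}

```text
time: 7.5
eef_pos: [0.501, 0.0495, 0.1046]
tcp_rot: [0.081, 0.884, -0.459, -0.041]
contact_force: [0.8, 0.6, -0.8]
opening: 0.005
finger_force: 0.0
```

{"method": "jog_arm", "body": {
  "increments": [
    {"dx": -0.005, "dy": -0.03, "dz": 0.0, "ax": 0.0, "ay": 0.0, "az": 0.0, "gripper": -1.0},
    {"dx": -0.005, "dy": -0.03, "dz": 0.04, "ax": 0.0, "ay": 0.0, "az": 0.0, "gripper": -1.0},
    {"dx": -0.005, "dy": -0.03, "dz": 0.07, "ax": 0.0, "ay": 0.0, "az": 0.0, "gripper": -1.0}
  ]
}}

```text
time: 7.8
eef_pos: [0.4998, 0.0453, 0.1125]
tcp_rot: [0.081, 0.884, -0.459, -0.041]
contact_force: [-0.8, 0.5, -0.1]
opening: 0.001
finger_force: 0.0
```

```bash
cat > lid.py <<'E'
from h import *
d=cam("top");W=cloud(d);C=np.array([.577,-.009]);ex=np.array([.9836,-.1806]);ey=np.array([.1806,.9836])
q=W[...,:2]-C;a=q@ex;b=q@ey;z=W[...,2]
for lo in np.arange(-.1,.12,.02):
    s=(a>lo)&(a<lo+.02)&(abs(b)<.03)&(z>.04)
    print(round(lo+.01,3),s.sum(),np.percentile(z[s],[10,50,90]).round(4) if s.sum() else "")
cv2.imwrite("pics/lid.png",cv2.resize(d["frame"][170:270,215:315],None,fx=5,fy=5,interpolation=cv2.INTER_CUBIC))
E
python3 lid.py
```

```text
-0.09 52 [0.1085 0.1115 0.1142]
-0.07 181 [0.108  0.1112 0.1138]
-0.05 181 [0.1083 0.1109 0.1135]
-0.03 178 [0.1083 0.1105 0.1134]
-0.01 181 [0.1094 0.1119 0.114 ]
0.01 174 [0.1089 0.1114 0.1141]
0.03 176 [0.1085 0.111  0.1137]
0.05 166 [0.1084 0.111  0.1131]
0.07 147 [0.1047 0.1103 0.1134]
0.09 0 
0.11 0
```

View pics/lid.png

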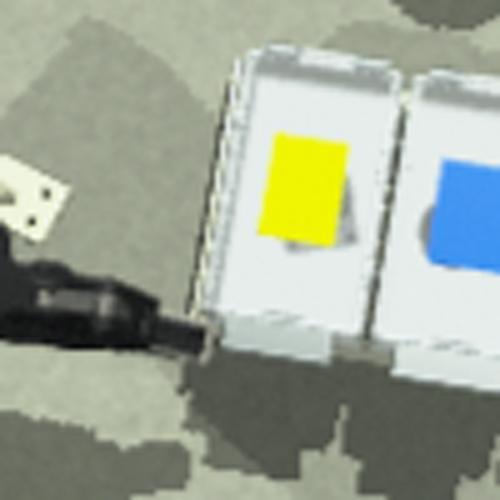

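The picture shows the fingertip (crop 207,338) ending just short of the lip's left end (crop 215,335), so the lid is still shut; I'll go lower and farther in.

{"method": "jog_arm", "body": {
  "increments": [
    {"dx": 0.0, "dy": 0.0, "dz": -0.16, "ax": 0.0, "ay": 0.0, "az": 0.0, "gripper": -1.0},
    {"dx": 0.0, "dy": 0.0, "dz": -0.16, "ax": 0.0, "ay": 0.0, "az": 0.0, "gripper": -1.0},
    {"dx": -0.01, "dy": -0.06, "dz": -0.16, "ax": 0.0, "ay": 0.0, "az": 0.0, "gripper": -1.0},
    {"dx": -0.02, "dy": -0.115, "dz": -0.16, "ax": 0.0, "ay": 0.0, "az": 0.0, "gripper": -1.0},
    {"dx": -0.02, "dy": -0.115, "dz": -0.16, "ax": 0.0, "ay": 0.0, "az": 0.0, "gripper": -1.0}
  ]
}}

```text
time: 8.35
eef_pos: [0.4985, 0.0345, 0.0925]
tcp_rot: [0.082, 0.886, -0.454, -0.04]
contact_force: [0.8, 16.6, -2.5]
opening: 0.002
finger_force: 7.2
```

{"method": "jog_arm", "body": {
  "increments": [
    {"dx": 0.0, "dy": 0.0, "dz": 0.04, "ax": 0.0, "ay": 0.0, "az": 0.0, "gripper": -1.0},
    {"dx": 0.0, "dy": 0.0, "dz": 0.08, "ax": 0.0, "ay": 0.0, "az": 0.0, "gripper": -1.0}
  ]
}}

```text
time: 8.55
eef_pos: [0.4988, 0.0345, 0.1023]
tcp_rot: [0.081, 0.886, -0.455, -0.039]
contact_force: [1.6, 15.6, -0.9]
opening: 0.003
finger_force: 6.7
```

{"method": "jog_arm", "body": {
  "increments": [
    {"dx": 0.0, "dy": 0.03, "dz": 0.03, "ax": 0.0, "ay": 0.0, "az": 0.0, "gripper": -1.0},
    {"dx": 0.0, "dy": 0.03, "dz": 0.06, "ax": 0.0, "ay": 0.0, "az": 0.0, "gripper": -1.0}
  ]
}}

```text
time: 8.75
eef_pos: [0.4985, 0.0357, 0.1108]
tcp_rot: [0.081, 0.884, -0.458, -0.04]
contact_force: [2.6, 4.6, -0.7]
opening: 0.003
finger_force: 2.0
```

```bash
python3 lid.py | head -3; python3 - <<'E'
from h import *
s=get_state();print(s["eef_pos"],s["contact_force"],s["wrist_torque"])
d=cam("top");W=cloud(d);C=np.array([.577,-.009]);ex=np.array([.9836,-.1806]);ey=np.array([.1806,.9836])
I=d["frame"].max(2)<60;q=W[...,:2]-C;a=q@ex;b=q@ey;z=W[...,2]
for lo in np.arange(.016,.1,.006):
    s=I&(b>lo)&(b<lo+.006)&(abs(a+.08)<.04)&(z>.06)
    if s.sum():print(round(lo+.003,3),s.sum(),"ex",a[s].min().round(3),a[s].max().round(3),"z",np.median(z[s]).round(3))
S=cam("side");cv2.imwrite("pics/s2.png",cv2.resize(np.hstack([d["frame"][190:270,230:310],S["frame"][175:255,230:310]]),None,fx=5,fy=5,interpolation=cv2.INTER_CUBIC))
E
```

```text
-0.09 56 [0.1182 0.1287 0.1322]
-0.07 190 [0.1247 0.1279 0.1307]
-0.05 182 [0.1232 0.1257 0.128 ]
[0.4987113  0.03564411 0.11120161] [ 1.89572165  5.15932986 -0.46210507] [ 0.87148598 -0.16017999  0.11248868]
0.025 1 ex -0.087 -0.087 z 0.123
0.031 14 ex -0.091 -0.08 z 0.128
0.037 12 ex -0.091 -0.08 z 0.133
0.043 11 ex -0.091 -0.08 z 0.137
0.049 31 ex -0.098 -0.074 z 0.163
0.055 40 ex -0.098 -0.074 z 0.183
0.061 33 ex -0.097 -0.075 z 0.199
0.067 17 ex -0.098 -0.076 z 0.205
0.073 12 ex -0.099 -0.076 z 0.184
0.079 23 ex -0.101 -0.071 z 0.171
0.085 31 ex -0.101 -0.07 z 0.185
0.091 31 ex -0.102 -0.068 z 0.18
0.097 32 ex -0.103 -0.068 z 0.194
```

View pics/s2.png

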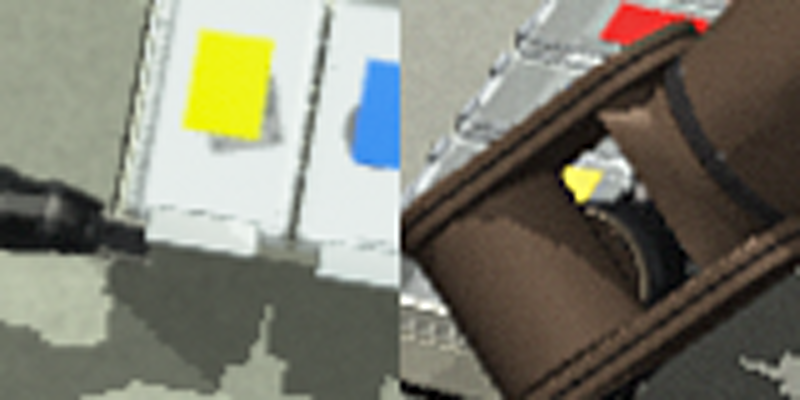

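The lid has come off its catch (front now about 128 mm high, ~0.11 rad), resting on the fingertip near crop (145,240). I now follow the lid's arc.

{"method": "jog_arm", "body": {
  "increments": [
    {"dx": 0.033, "dy": -0.005, "dz": 0.125, "ax": 0.0, "ay": 0.0, "az": 0.0, "gripper": -1.0},
    {"dx": 0.076, "dy": -0.014, "dz": 0.254, "ax": 0.0, "ay": 0.0, "az": 0.0, "gripper": -1.0},
    {"dx": 0.19, "dy": -0.035, "dz": 0.47, "ax": 0.0, "ay": 0.0, "az": 0.0, "gripper": -1.0},
    {"dx": 0.347, "dy": -0.038, "dz": 0.65, "ax": 0.0, "ay": 0.0, "az": 0.0, "gripper": -1.0},
    {"dx": 0.53, "dy": -0.047, "dz": 0.79, "ax": 0.0, "ay": 0.0, "az": 0.0, "gripper": -1.0},
    {"dx": 0.725, "dy": -0.082, "dz": 0.888, "ax": 0.0, "ay": 0.0, "az": 0.0, "gripper": -1.0}
  ]
}}

```text
time: 9.5
eef_pos: [0.5847, 0.0245, 0.218]
tcp_rot: [0.082, 0.883, -0.46, -0.042]
contact_force: [0.4, 0.4, -0.5]
opening: -0.002
finger_force: 0.3
```

{"method": "jog_arm", "body": {
  "increments": [
    {"dx": 0.193, "dy": -0.036, "dz": 0.097, "ax": 0.0, "ay": 0.0, "az": 0.0, "gripper": -1.0},
    {"dx": 0.4, "dy": -0.074, "dz": 0.15, "ax": 0.0, "ay": 0.0, "az": 0.0, "gripper": -1.0},
    {"dx": 0.615, "dy": -0.113, "dz": 0.158, "ax": 0.0, "ay": 0.0, "az": 0.0, "gripper": -1.0},
    {"dx": 0.7, "dy": -0.128, "dz": 0.15, "ax": 0.0, "ay": 0.0, "az": 0.0, "gripper": -1.0},
    {"dx": 0.7, "dy": -0.128, "dz": 0.15, "ax": 0.0, "ay": 0.0, "az": 0.0, "gripper": -1.0},
    {"dx": 0.7, "dy": -0.128, "dz": 0.15, "ax": 0.0, "ay": 0.0, "az": 0.0, "gripper": -1.0}
  ]
}}

```text
time: 10.1
eef_pos: [0.6674, 0.0097, 0.2334]
tcp_rot: [0.081, 0.883, -0.459, -0.043]
contact_force: [-1.0, 0.3, -0.8]
opening: -0.0
finger_force: 0.0
```

{"method": "jog_arm", "body": {
  "increments": [
    {"dx": -0.3, "dy": 0.15, "dz": 0.1, "ax": 0.0, "ay": 0.0, "az": 0.0, "gripper": -1.0},
    {"dx": -0.7, "dy": 0.5, "dz": 0.2, "ax": 0.09, "ay": -0.0165, "az": 0.0, "gripper": -1.0},
    {"dx": -0.9, "dy": 0.8, "dz": 0.2, "ax": 0.18, "ay": -0.033, "az": 0.0, "gripper": -1.0},
    {"dx": -0.9, "dy": 0.9, "dz": 0.2, "ax": 0.27, "ay": -0.05, "az": 0.0, "gripper": -1.0},
    {"dx": -0.9, "dy": 0.9, "dz": 0.2, "ax": 0.36, "ay": -0.066, "az": 0.0, "gripper": -1.0},
    {"dx": -0.9, "dy": 0.9, "dz": 0.2, "ax": 0.45, "ay": -0.083, "az": 0.0, "gripper": -1.0},
    {"dx": -0.9, "dy": 0.9, "dz": 0.2, "ax": 0.54, "ay": -0.099, "az": 0.0, "gripper": -1.0},
    {"dx": -0.9, "dy": 0.9, "dz": 0.2, "ax": 0.6, "ay": -0.11, "az": 0.0, "gripper": -1.0},
    {"dx": -0.9, "dy": 0.9, "dz": 0.2, "ax": 0.6, "ay": -0.11, "az": 0.0, "gripper": -1.0}
  ]
}}

```text
time: 11.0
eef_pos: [0.559, 0.1165, 0.2585]
tcp_rot: [0.093, 0.996, -0.0, -0.0]
contact_force: [0.0, 0.0, 0.2]
opening: 0.005
finger_force: 0.0
```

```bash
python3 lid.py; python3 - <<'E'
from h import *
s=get_state();print(s["eef_pos"],s["tcp_rot"])
d=cam("top");S=cam("side");np.save("top1.npy",cloud(d));np.save("side1.npy",cloud(S));cv2.imwrite("top1.png",d["frame"]);cv2.imwrite("side1.png",S["frame"])
cv2.imwrite("pics/s3.png",cv2.resize(np.hstack([d["frame"][160:260,240:340],S["frame"][165:265,225:325]]),None,fx=4,fy=4,interpolation=cv2.INTER_CUBIC))
E
```

```text
-0.09 0 
-0.07 147 [0.0434 0.0794 0.1061]
-0.05 139 [0.051  0.0537 0.056 ]
-0.03 164 [0.0507 0.0534 0.0561]
-0.01 193 [0.0524 0.0565 0.0962]
0.01 132 [0.0511 0.0562 0.0989]
0.03 147 [0.0505 0.0531 0.0559]
0.05 156 [0.0508 0.0532 0.0562]
0.07 348 [0.0531 0.1029 0.1323]
0.09 451 [0.1497 0.1875 0.2216]
0.11 222 [0.2301 0.2482 0.2599]
[0.5592225  0.11718509 0.25825613] [ 9.21272560e-02  9.95746724e-01 -8.70100393e-04 -5.23610469e-04]
```

View pics/s3.png

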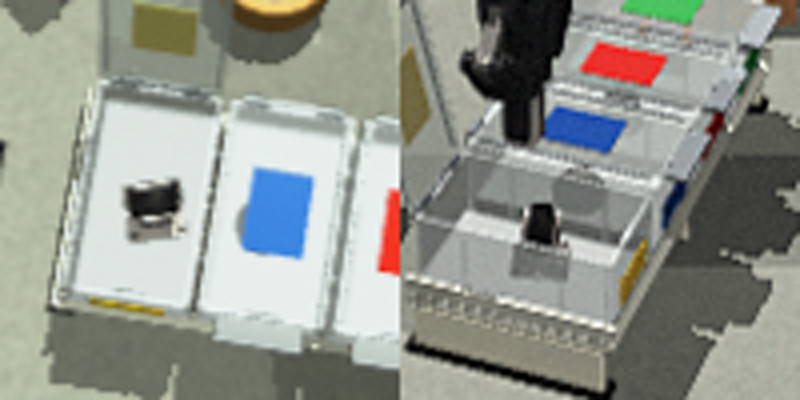

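The lid stands fully open; the castor is in the bin at top-crop (153,210), wheel up.

```bash
python3 - <<'E'
from h import *
C=np.array([.577,-.009]);ex=np.array([.9836,-.1806]);ey=np.array([.1806,.9836])
for n in("top1","side1"):
    W=np.load(n+".npy");I=cv2.imread(n+".png");g=I.max(2);q=W[...,:2]-C;a=q@ex;b=q@ey;z=W[...,2]
    s=(abs(a)<.05)&(abs(b)<.033)&(z>.062)&(z<.105)
    for lo,hi in((.062,.085),(.085,.094),(.094,.105),(.062,.105)):
        k=s&(z>lo)&(z<hi)
        if k.sum()<4: continue
        P=np.stack([a[k],b[k]],1);print(n,lo,k.sum(),"mean",P.mean(0).round(4),"min",P.min(0).round(4),"max",P.max(0).round(4),"zmax",z[k].max().round(4),cv2.minAreaRect((P*1000).astype(np.float32)))
    k=s&(z>.085)&(g<70);P=np.stack([a[k],b[k]],1);print("dark",k.sum(),P.mean(0).round(4),P.min(0).round(4),P.max(0).round(4))
    k=(abs(a)<.05)&(abs(b)<.033)&(z<.085)&(g<185)&(z>.05);P=np.stack([a[k],b[k]],1);print("plate-ish",k.sum(),P.min(0).round(4),P.max(0).round(4),cv2.minAreaRect((P*1000).astype(np.float32)))
E
```

```text
top1 0.062 17 mean [-0.0062 -0.0094] min [-0.0134 -0.0236] max [0.0132 0.012 ] zmax 0.0843 ((-2.162034511566162, -7.998727798461914), (21.902101516723633, 33.644134521484375), 28.60735321044922)
top1 0.085 53 mean [-0.0009 -0.0077] min [-0.0133 -0.0233] max [0.0144 0.0084] zmax 0.0939 ((0.6942014694213867, -7.344854354858398), (26.572338104248047, 31.724594116210938), 6.446971893310547)
top1 0.094 54 mean [-0.     -0.0054] min [-0.0077 -0.018 ] max [0.0085 0.0087] zmax 0.1041 ((-0.5349698066711426, -5.092907905578613), (13.358832359313965, 26.573139190673828), 11.808792114257812)
top1 0.062 124 mean [-0.0012 -0.0069] min [-0.0134 -0.0236] max [0.0144 0.012 ] zmax 0.1041 ((0.47266483306884766, -5.575902938842773), (26.74288558959961, 35.0575065612793), 9.390152931213379)
dark 72 [-0.0011 -0.0071] [-0.0099 -0.0233] [0.0102 0.0087]
plate-ish 94 [-0.0234 -0.0301] [0.0253 0.0141] ((1.1679916381835938, -7.379177093505859), (41.983055114746094, 39.18532943725586), 15.075026512145996)
side1 0.062 27 mean [-0.0075 -0.0019] min [-0.044  -0.0326] max [0.0385 0.0117] zmax 0.0849 ((-4.22323989868
[... 174 characters left out ...]
938 ((1.3147087097167969, -9.490556716918945), (46.48003387451172, 89.49609375), 89.9341812133789)
side1 0.094 29 mean [-0.0072 -0.0047] min [-0.0406 -0.0328] max [0.0041 0.0069] zmax 0.1038 ((-15.046904563903809, -16.022144317626953), (54.85555648803711, 21.865549087524414), 51.67581558227539)
side1 0.062 103 mean [-0.0067 -0.0025] min [-0.044  -0.0328] max [0.046  0.0138] zmax 0.1038 ((0.98870849609375, -9.524810791015625), (90.07056427001953, 46.56092834472656), 0.029648814350366592)
dark 53 [-0.0057  0.0012] [-0.0168 -0.0188] [0.0039 0.0138]
plate-ish 33 [-0.044  -0.0326] [0.0385 0.0117] ((-4.223239898681641, -10.090913772583008), (82.45928955078125, 43.4349479675293), 4.097376823425293)
```

{"method": "jog_arm", "body": {
  "increments": [
    {"dx": 0.0, "dy": -0.2, "dz": 0.0, "ax": 0.0, "ay": 0.0, "az": -0.09, "gripper": 0.4},
    {"dx": 0.0, "dy": -0.4, "dz": 0.0, "ax": 0.0, "ay": 0.0, "az": -0.18, "gripper": 0.4},
    {"dx": 0.0, "dy": -0.6, "dz": 0.0, "ax": 0.0, "ay": 0.0, "az": -0.27, "gripper": 0.4},
    {"dx": 0.03, "dy": -0.7, "dz": 0.0, "ax": 0.0, "ay": 0.0, "az": -0.36, "gripper": 0.4},
    {"dx": 0.06, "dy": -0.8, "dz": 0.0, "ax": 0.0, "ay": 0.0, "az": -0.45, "gripper": 0.4},
    {"dx": 0.1, "dy": -0.9, "dz": 0.0, "ax": 0.0, "ay": 0.0, "az": -0.54, "gripper": 0.4},
    {"dx": 0.14, "dy": -1.0, "dz": 0.0, "ax": 0.0, "ay": 0.0, "az": -0.63, "gripper": 0.4},
    {"dx": 0.14, "dy": -1.0, "dz": 0.0, "ax": 0.0, "ay": 0.0, "az": -0.72, "gripper": 0.4},
    {"dx": 0.14, "dy": -1.0, "dz": 0.0, "ax": 0.0, "ay": 0.0, "az": -0.81, "gripper": 0.4},
    {"dx": 0.14, "dy": -1.0, "dz": 0.0, "ax": 0.0, "ay": 0.0, "az": -0.85, "gripper": 0.4}
  ]
}}

```text
time: 12.15
eef_pos: [0.5772, -0.0009, 0.2577]
tcp_rot: [0.689, 0.725, -0.001, -0.0]
contact_force: [0.6, 0.0, -0.4]
opening: 0.697
finger_force: 0.0
```

{"method": "jog_arm", "body": {
  "increments": [
    {"dx": 0.0, "dy": -0.09, "dz": -0.4, "ax": 0.0, "ay": 0.0, "az": 0.0, "gripper": 0.4},
    {"dx": 0.0, "dy": -0.09, "dz": -0.8, "ax": 0.0, "ay": 0.0, "az": 0.0, "gripper": 0.4},
    {"dx": 0.0, "dy": -0.09, "dz": -0.8, "ax": 0.0, "ay": 0.0, "az": 0.0, "gripper": 0.4},
    {"dx": 0.0, "dy": -0.09, "dz": -0.8, "ax": 0.0, "ay": 0.0, "az": 0.0, "gripper": 0.4}
  ]
}}

```text
time: 12.55
eef_pos: [0.5769, -0.0119, 0.1618]
tcp_rot: [0.688, 0.726, -0.001, -0.001]
contact_force: [0.3, -0.2, 1.1]
opening: 0.7
finger_force: 0.0
```

{"method": "jog_arm", "body": {
  "increments": [
    {"dx": -0.01, "dy": -0.02, "dz": -0.3, "ax": 0.0, "ay": 0.0, "az": 0.0, "gripper": 0.4},
    {"dx": -0.01, "dy": -0.02, "dz": -0.55, "ax": 0.0, "ay": 0.0, "az": 0.0, "gripper": 0.4},
    {"dx": -0.01, "dy": -0.02, "dz": -0.63, "ax": 0.0, "ay": 0.0, "az": 0.0, "gripper": 0.4},
    {"dx": -0.01, "dy": -0.02, "dz": -0.63, "ax": 0.0, "ay": 0.0, "az": 0.0, "gripper": 0.4}
  ]
}}

```text
time: 12.95
eef_pos: [0.5768, -0.015, 0.0878]
tcp_rot: [0.688, 0.726, 0.0, 0.0]
contact_force: [0.2, 0.4, -0.1]
opening: 0.699
finger_force: 0.0
```

{"method": "jog_arm", "body": {
  "increments": [
    {"dx": 0.0, "dy": 0.0, "dz": 0.0, "ax": 0.0, "ay": 0.0, "az": 0.0, "gripper": -1.0},
    {"dx": 0.0, "dy": 0.0, "dz": 0.0, "ax": 0.0, "ay": 0.0, "az": 0.0, "gripper": -1.0},
    {"dx": 0.0, "dy": 0.0, "dz": 0.0, "ax": 0.0, "ay": 0.0, "az": 0.0, "gripper": -1.0},
    {"dx": 0.0, "dy": 0.0, "dz": 0.0, "ax": 0.0, "ay": 0.0, "az": 0.0, "gripper": -1.0},
    {"dx": 0.0, "dy": 0.0, "dz": 0.0, "ax": 0.0, "ay": 0.0, "az": 0.0, "gripper": -1.0}
  ],
  "force": 50
}}

```text
time: 13.45
eef_pos: [0.5779, -0.0155, 0.0895]
tcp_rot: [0.688, 0.725, 0.001, 0.002]
contact_force: [0.4, 0.2, 5.9]
opening: 0.269
finger_force: 49.0
```

{"method": "jog_arm", "body": {
  "increments": [
    {"dx": 0.0, "dy": 0.0, "dz": 0.2, "ax": 0.0, "ay": 0.0, "az": 0.0, "gripper": -1.0},
    {"dx": 0.0, "dy": 0.0, "dz": 0.5, "ax": 0.0, "ay": 0.0, "az": 0.0, "gripper": -1.0},
    {"dx": 0.0, "dy": 0.0, "dz": 0.8, "ax": 0.0, "ay": 0.0, "az": 0.0, "gripper": -1.0},
    {"dx": 0.0, "dy": 0.0, "dz": 1.0, "ax": 0.0, "ay": 0.0, "az": 0.0, "gripper": -1.0},
    {"dx": -0.28, "dy": 0.38, "dz": 1.0, "ax": 0.0, "ay": 0.0, "az": 0.0, "gripper": -1.0},
    {"dx": -0.57, "dy": 0.75, "dz": 1.0, "ax": 0.0, "ay": 0.0, "az": 0.0, "gripper": -1.0},
    {"dx": -0.57, "dy": 0.75, "dz": 1.0, "ax": 0.0, "ay": 0.0, "az": 0.0, "gripper": -1.0}
  ]
}}

```text
time: 14.15
eef_pos: [0.5049, 0.0774, 0.2066]
tcp_rot: [0.687, 0.726, -0.0, -0.001]
contact_force: [0.1, 0.2, -0.7]
opening: 0.265
finger_force: 49.4
```

{"method": "jog_arm", "body": {
  "increments": [
    {"dx": -0.28, "dy": 0.38, "dz": 0.0, "ax": 0.0, "ay": 0.0, "az": 0.0, "gripper": -1.0},
    {"dx": -0.57, "dy": 0.75, "dz": 0.0, "ax": 0.0, "ay": 0.0, "az": 0.0, "gripper": -1.0},
    {"dx": -0.57, "dy": 0.75, "dz": 0.0, "ax": 0.0, "ay": 0.0, "az": 0.0, "gripper": -1.0}
  ]
}}

```text
time: 14.45
eef_pos: [0.4368, 0.167, 0.2065]
tcp_rot: [0.687, 0.727, -0.0, -0.001]
contact_force: [0.6, -0.5, -0.7]
opening: 0.264
finger_force: 49.4
```

{"method": "jog_arm", "body": {
  "increments": [
    {"dx": -0.28, "dy": 0.38, "dz": 0.0, "ax": 0.0, "ay": 0.0, "az": 0.0, "gripper": -1.0},
    {"dx": -0.57, "dy": 0.75, "dz": 0.0, "ax": 0.0, "ay": 0.0, "az": 0.0, "gripper": -1.0},
    {"dx": -0.57, "dy": 0.75, "dz": 0.0, "ax": 0.0, "ay": 0.0, "az": 0.0, "gripper": -1.0},
    {"dx": -0.57, "dy": 0.75, "dz": 0.0, "ax": 0.0, "ay": 0.0, "az": 0.0, "gripper": -1.0}
  ]
}}

```text
time: 14.85
eef_pos: [0.3704, 0.2556, 0.2069]
tcp_rot: [0.687, 0.727, 0.0, 0.0]
contact_force: [0.4, -0.5, -0.6]
opening: 0.266
finger_force: 49.5
```

{"method": "jog_arm", "body": {
  "increments": [
    {"dx": 0.0, "dy": 0.0, "dz": -0.4, "ax": 0.0, "ay": 0.0, "az": 0.0, "gripper": -1.0},
    {"dx": 0.0, "dy": 0.0, "dz": -0.8, "ax": 0.0, "ay": 0.0, "az": 0.0, "gripper": -1.0},
    {"dx": 0.0, "dy": 0.0, "dz": -1.0, "ax": 0.0, "ay": 0.0, "az": 0.0, "gripper": -1.0},
    {"dx": 0.0, "dy": 0.0, "dz": -1.0, "ax": 0.0, "ay": 0.0, "az": 0.0, "gripper": -1.0}
  ]
}}

```text
time: 15.25
eef_pos: [0.369, 0.2522, 0.0827]
tcp_rot: [0.689, 0.725, -0.004, -0.002]
contact_force: [0.8, -0.8, -1.4]
opening: 0.265
finger_force: 49.5
```

{"method": "jog_arm", "body": {
  "increments": [
    {"dx": 0.0, "dy": 0.0, "dz": -0.2, "ax": 0.0, "ay": 0.0, "az": 0.0, "gripper": -1.0},
    {"dx": 0.0, "dy": 0.0, "dz": -0.3, "ax": 0.0, "ay": 0.0, "az": 0.0, "gripper": -1.0},
    {"dx": 0.0, "dy": 0.0, "dz": -0.34, "ax": 0.0, "ay": 0.0, "az": 0.0, "gripper": -1.0},
    {"dx": 0.0, "dy": 0.0, "dz": -0.34, "ax": 0.0, "ay": 0.0, "az": 0.0, "gripper": 0.1},
    {"dx": 0.0, "dy": 0.0, "dz": -0.34, "ax": 0.0, "ay": 0.0, "az": 0.0, "gripper": 0.1},
    {"dx": 0.0, "dy": 0.0, "dz": -0.34, "ax": 0.0, "ay": 0.0, "az": 0.0, "gripper": 0.1},
    {"dx": 0.0, "dy": 0.0, "dz": 0.0, "ax": 0.0, "ay": 0.0, "az": 0.0, "gripper": 0.1},
    {"dx": 0.0, "dy": 0.0, "dz": 0.4, "ax": 0.0, "ay": 0.0, "az": 0.0, "gripper": 0.1},
    {"dx": 0.0, "dy": 0.0, "dz": 0.8, "ax": 0.0, "ay": 0.0, "az": 0.0, "gripper": 0.1},
    {"dx": 0.0, "dy": 0.0, "dz": 1.0, "ax": 0.0, "ay": 0.0, "az": 0.0, "gripper": -1.0}
  ]
}}

```text
time: 16.25
eef_pos: [0.3729, 0.2557, 0.2128]
tcp_rot: [0.688, 0.726, 0.004, 0.002]
contact_force: [0.9, -0.1, 0.1]
opening: 0.393
finger_force: 0.0
```

```bash
python3 - <<'E'
from h import *
d=cam("top");W=cloud(d);C=np.array([.367,.285]);c,s=np.cos(.14),np.sin(.14)
q=W[...,:2]-C;a=q@np.array([c,s]);b=q@np.array([-s,c]);z=W[...,2];k=(abs(a)<.1)&(abs(b)<.07)&(z>.012)&(z<.08)
n,l,st,ce=cv2.connectedComponentsWithStats(k.astype(np.uint8))
for i in range(1,n):
    m=l==i
    if m.sum()>15:print(m.sum(),a[m].mean().round(3),b[m].mean().round(3),z[m].max().round(3),a[m].min().round(3),a[m].max().round(3),b[m].min().round(3),b[m].max().round(3))
print(get_state()["eef_pos"])
E
python3 lid.py|tail -4
```

```text
70 0.07 0.018 0.027 0.049 0.089 0.007 0.028
119 -0.001 -0.034 0.055 -0.014 0.014 -0.048 -0.018
[0.3744154  0.25638035 0.21583578]
0.05 153 [0.0508 0.0533 0.0562]
0.07 346 [0.0525 0.1029 0.1318]
0.09 454 [0.1497 0.1869 0.222 ]
0.11 221 [0.2284 0.2487 0.2596]
```

{"method": "jog_arm", "body": {
  "increments": [
    {"dx": 0.4, "dy": -0.22, "dz": 0.2, "ax": 0.0, "ay": 0.0, "az": 0.0, "gripper": -1.0},
    {"dx": 0.8, "dy": -0.45, "dz": 0.2, "ax": 0.0, "ay": 0.0, "az": 0.0, "gripper": -1.0},
    {"dx": 0.99, "dy": -0.56, "dz": 0.2, "ax": 0.0, "ay": 0.0, "az": 0.0, "gripper": -1.0}
  ]
}}

```text
time: 16.65
eef_pos: [0.4913, 0.1866, 0.2312]
tcp_rot: [0.688, 0.726, 0.001, 0.001]
contact_force: [-0.9, 0.6, -0.3]
opening: -0.0
finger_force: 0.0
```

{"method": "jog_arm", "body": {
  "increments": [
    {"dx": 0.4, "dy": -0.22, "dz": 0.0, "ax": 0.0, "ay": 0.0, "az": 0.0, "gripper": -1.0},
    {"dx": 0.8, "dy": -0.45, "dz": 0.0, "ax": 0.0, "ay": 0.0, "az": 0.0, "gripper": -1.0},
    {"dx": 0.99, "dy": -0.56, "dz": 0.0, "ax": 0.0, "ay": 0.0, "az": 0.0, "gripper": -1.0}
  ]
}}

```text
time: 16.95
eef_pos: [0.6101, 0.1185, 0.2293]
tcp_rot: [0.689, 0.725, -0.001, -0.0]
contact_force: [0.1, 0.6, -0.5]
opening: -0.005
finger_force: 0.0
```

{"method": "jog_arm", "body": {
  "increments": [
    {"dx": 0.4, "dy": -0.22, "dz": 0.0, "ax": 0.0, "ay": 0.0, "az": 0.0, "gripper": -1.0},
    {"dx": 0.8, "dy": -0.45, "dz": 0.0, "ax": 0.0, "ay": 0.0, "az": 0.0, "gripper": -1.0},
    {"dx": 0.99, "dy": -0.56, "dz": 0.0, "ax": 0.0, "ay": 0.0, "az": 0.0, "gripper": -1.0},
    {"dx": 0.99, "dy": -0.56, "dz": 0.0, "ax": 0.0, "ay": 0.0, "az": 0.0, "gripper": -1.0},
    {"dx": 0.99, "dy": -0.56, "dz": 0.0, "ax": 0.0, "ay": 0.0, "az": 0.0, "gripper": -1.0}
  ]
}}

```text
time: 17.45
eef_pos: [0.7269, 0.0528, 0.2285]
tcp_rot: [0.689, 0.725, -0.001, -0.001]
contact_force: [-0.2, 0.1, 0.2]
opening: 0.004
finger_force: 0.0
```

{"method": "jog_arm", "body": {
  "increments": [
    {"dx": 0.03, "dy": 0.0, "dz": 0.1, "ax": 0.0, "ay": 0.0, "az": 0.0, "gripper": -1.0},
    {"dx": -0.03, "dy": -0.35, "dz": 0.1, "ax": 0.0, "ay": 0.0, "az": 0.0, "gripper": -1.0},
    {"dx": -0.09, "dy": -0.7, "dz": 0.1, "ax": 0.0, "ay": 0.0, "az": 0.0, "gripper": -1.0},
    {"dx": -0.09, "dy": -0.7, "dz": 0.1, "ax": 0.0, "ay": 0.0, "az": 0.0, "gripper": -1.0}
  ]
}}

```text
time: 17.85
eef_pos: [0.7156, -0.0343, 0.2447]
tcp_rot: [0.689, 0.724, -0.0, 0.001]
contact_force: [0.2, 0.5, 0.3]
opening: 0.002
finger_force: 0.0
```

{"method": "jog_arm", "body": {
  "increments": [
    {"dx": -0.1, "dy": 0.02, "dz": 0.0, "ax": 0.0, "ay": 0.0, "az": 0.0, "gripper": -1.0},
    {"dx": -0.2, "dy": 0.04, "dz": 0.0, "ax": 0.0, "ay": 0.0, "az": 0.0, "gripper": -1.0},
    {"dx": -0.3, "dy": 0.06, "dz": 0.0, "ax": 0.0, "ay": 0.0, "az": 0.0, "gripper": -1.0},
    {"dx": -0.4, "dy": 0.075, "dz": 0.0, "ax": 0.0, "ay": 0.0, "az": 0.0, "gripper": -1.0},
    {"dx": -0.5, "dy": 0.09, "dz": 0.0, "ax": 0.0, "ay": 0.0, "az": 0.0, "gripper": -1.0},
    {"dx": -0.6, "dy": 0.11, "dz": 0.0, "ax": 0.0, "ay": 0.0, "az": 0.0, "gripper": -1.0},
    {"dx": -0.7, "dy": 0.128, "dz": 0.0, "ax": 0.0, "ay": 0.0, "az": 0.0, "gripper": -1.0}
  ]
}}

```text
time: 18.55
eef_pos: [0.6316, -0.0137, 0.2442]
tcp_rot: [0.688, 0.726, 0.001, 0.001]
contact_force: [0.4, 0.6, 0.7]
opening: 0.002
finger_force: 0.0
```

{"method": "jog_arm", "body": {
  "increments": [
    {"dx": 0.0, "dy": 0.0, "dz": 0.3, "ax": 0.0, "ay": 0.0, "az": 0.0, "gripper": -1.0},
    {"dx": 0.0, "dy": 0.0, "dz": 0.3, "ax": 0.0, "ay": 0.0, "az": 0.0, "gripper": -1.0},
    {"dx": 0.0, "dy": 0.0, "dz": 0.3, "ax": 0.0, "ay": 0.0, "az": 0.0, "gripper": -1.0},
    {"dx": 0.0, "dy": 0.0, "dz": 0.3, "ax": 0.0, "ay": 0.0, "az": 0.0, "gripper": -1.0},
    {"dx": 0.0, "dy": 0.0, "dz": 0.3, "ax": 0.0, "ay": 0.0, "az": 0.0, "gripper": -1.0},
    {"dx": -0.3, "dy": 0.04, "dz": 0.3, "ax": 0.0, "ay": 0.0, "az": 0.0, "gripper": -1.0},
    {"dx": -0.6, "dy": 0.08, "dz": 0.3, "ax": 0.0, "ay": 0.0, "az": 0.0, "gripper": -1.0},
    {"dx": -0.99, "dy": 0.14, "dz": 0.3, "ax": 0.0, "ay": 0.0, "az": 0.0, "gripper": -1.0},
    {"dx": -0.99, "dy": 0.14, "dz": 0.0, "ax": 0.0, "ay": 0.0, "az": 0.0, "gripper": -1.0},
    {"dx": -0.99, "dy": 0.14, "dz": -0.2, "ax": 0.0, "ay": 0.0, "az": 0.0, "gripper": -1.0}
  ]
}}

```text
time: 19.55
eef_pos: [0.5122, 0.0018, 0.2179]
tcp_rot: [0.688, 0.726, 0.0, 0.0]
contact_force: [-0.4, 0.1, -0.5]
opening: -0.003
finger_force: 0.0
```

```bash
python3 lid.py; python3 -c "
from h import *
s=get_state();print(s['time'],s['eef_pos'],s['contact_force'])"
```

```text
-0.09 662 [0.3817 0.4872 0.4963]
-0.07 500 [0.1226 0.5    0.5018]
-0.05 394 [0.4931 0.4981 0.5009]
-0.03 140 [0.4792 0.4866 0.4906]
-0.01 0 
0.01 0 
0.03 0 
0.05 25 [0.1092 0.1122 0.1141]
0.07 145 [0.1057 0.1109 0.1135]
0.09 0 
0.11 0 
19.6 [0.50998285 0.0020786  0.21259732] [-1.88600867 -0.45403959 -2.22428673]
```

{"method": "jog_arm", "body": {
  "increments": [
    {"dx": 0.0, "dy": 0.0, "dz": -0.3, "ax": 0.0, "ay": 0.0, "az": 0.0, "gripper": -1.0},
    {"dx": 0.0, "dy": 0.0, "dz": -0.45, "ax": 0.0, "ay": 0.0, "az": 0.0, "gripper": -1.0},
    {"dx": 0.0, "dy": 0.0, "dz": -0.5, "ax": 0.0, "ay": 0.0, "az": 0.0, "gripper": -1.0},
    {"dx": 0.0, "dy": 0.0, "dz": -0.5, "ax": 0.0, "ay": 0.0, "az": 0.0, "gripper": -1.0}
  ]
}}

```text
time: 20.0
eef_pos: [0.5133, 0.0014, 0.1579]
tcp_rot: [0.688, 0.725, -0.001, -0.001]
contact_force: [-0.5, 0.3, 0.2]
opening: -0.002
finger_force: 0.0
```

{"method": "jog_arm", "body": {
  "increments": [
    {"dx": 0.0, "dy": 0.0, "dz": -0.025, "ax": 0.0, "ay": 0.0, "az": 0.0, "gripper": -1.0},
    {"dx": 0.0, "dy": 0.0, "dz": -0.05, "ax": 0.0, "ay": 0.0, "az": 0.0, "gripper": -1.0},
    {"dx": 0.0, "dy": 0.0, "dz": -0.05, "ax": 0.0, "ay": 0.0, "az": 0.0, "gripper": -1.0}
  ]
}}

```text
time: 20.3
eef_pos: [0.514, 0.0013, 0.1533]
tcp_rot: [0.688, 0.725, 0.0, 0.0]
contact_force: [0.2, -0.7, 0.8]
opening: 0.002
finger_force: 0.0
```

Tips are at about 128 mm, the lid at about 118; going on in small steps.

{"method": "jog_arm", "body": {
  "increments": [
    {"dx": 0.0, "dy": 0.0, "dz": -0.025, "ax": 0.0, "ay": 0.0, "az": 0.0, "gripper": -1.0},
    {"dx": 0.0, "dy": 0.0, "dz": -0.05, "ax": 0.0, "ay": 0.0, "az": 0.0, "gripper": -1.0},
    {"dx": 0.0, "dy": 0.0, "dz": -0.075, "ax": 0.0, "ay": 0.0, "az": 0.0, "gripper": -1.0},
    {"dx": 0.0, "dy": 0.0, "dz": -0.075, "ax": 0.0, "ay": 0.0, "az": 0.0, "gripper": -1.0}
  ]
}}

```text
time: 20.7
eef_pos: [0.5133, 0.0014, 0.1431]
tcp_rot: [0.688, 0.725, -0.0, -0.001]
contact_force: [-0.6, -0.1, 0.3]
opening: -0.004
finger_force: 0.0
```

{"method": "jog_arm", "body": {
  "increments": [
    {"dx": 0.0, "dy": 0.0, "dz": -0.025, "ax": 0.0, "ay": 0.0, "az": 0.0, "gripper": -1.0},
    {"dx": 0.0, "dy": 0.0, "dz": -0.025, "ax": 0.0, "ay": 0.0, "az": 0.0, "gripper": -1.0}
  ]
}}

```text
time: 20.9
eef_pos: [0.5135, 0.0014, 0.1403]
tcp_rot: [0.688, 0.725, -0.0, -0.0]
contact_force: [-0.8, -1.5, -0.7]
opening: -0.0
finger_force: 0.0
```

{"method": "jog_arm", "body": {
  "increments": [
    {"dx": 0.0, "dy": 0.0, "dz": -0.02, "ax": 0.0, "ay": 0.0, "az": 0.0, "gripper": -1.0},
    {"dx": 0.0, "dy": 0.0, "dz": -0.04, "ax": 0.0, "ay": 0.0, "az": 0.0, "gripper": -1.0},
    {"dx": 0.0, "dy": 0.0, "dz": -0.04, "ax": 0.0, "ay": 0.0, "az": 0.0, "gripper": -1.0}
  ]
}}

```text
time: 21.2
eef_pos: [0.5134, 0.0014, 0.1355]
tcp_rot: [0.688, 0.725, -0.0, -0.0]
contact_force: [-0.2, -0.3, 0.1]
opening: 0.001
finger_force: 0.0
```

{"method": "jog_arm", "body": {
  "increments": [
    {"dx": 0.0, "dy": 0.0, "dz": -0.02, "ax": 0.0, "ay": 0.0, "az": 0.0, "gripper": -1.0},
    {"dx": 0.0, "dy": 0.0, "dz": -0.02, "ax": 0.0, "ay": 0.0, "az": 0.0, "gripper": -1.0}
  ]
}}

```text
time: 21.4
eef_pos: [0.5135, 0.0014, 0.1332]
tcp_rot: [0.688, 0.725, -0.0, -0.0]
contact_force: [0.4, 0.1, 0.6]
opening: -0.001
finger_force: 0.0
```

{"method": "jog_arm", "body": {
  "increments": [
    {"dx": 0.0, "dy": 0.0, "dz": -0.02, "ax": 0.0, "ay": 0.0, "az": 0.0, "gripper": -1.0},
    {"dx": 0.0, "dy": 0.0, "dz": -0.03, "ax": 0.0, "ay": 0.0, "az": 0.0, "gripper": -1.0},
    {"dx": 0.0, "dy": 0.0, "dz": -0.03, "ax": 0.0, "ay": 0.0, "az": 0.0, "gripper": -1.0}
  ]
}}

```text
time: 21.7
eef_pos: [0.5135, 0.0014, 0.1297]
tcp_rot: [0.688, 0.725, -0.0, -0.0]
contact_force: [0.3, -0.3, 0.3]
opening: 0.003
finger_force: 0.0
```

```bash
python3 - <<'E'
from h import *
s=get_state();print(s['eef_pos'],s['contact_force'])
d=cam("top");S=cam("side");np.save("s2.npy",cloud(S))
cv2.imwrite("pics/s4.png",cv2.resize(np.hstack([d["frame"][170:270,240:340],S["frame"][165:265,225:325]]),None,fx=4,fy=4,interpolation=cv2.INTER_CUBIC))
E
```

```text
[0.51353317 0.00135891 0.12968596] [ 0.32181952 -0.31414555  0.31332441]
```

View pics/s4.png

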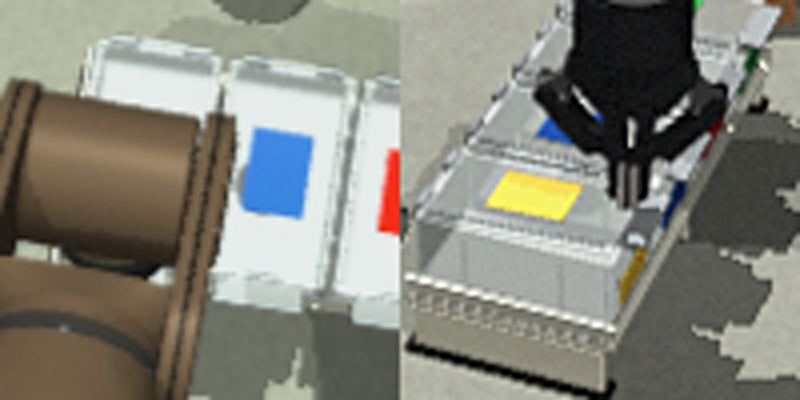

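The side crop shows the lid down and the fingertips (628,203) just above its front; continuing.

{"method": "jog_arm", "body": {
  "increments": [
    {"dx": 0.0, "dy": 0.0, "dz": -0.02, "ax": 0.0, "ay": 0.0, "az": 0.0, "gripper": -1.0},
    {"dx": 0.0, "dy": 0.0, "dz": -0.03, "ax": 0.0, "ay": 0.0, "az": 0.0, "gripper": -1.0},
    {"dx": 0.0, "dy": 0.0, "dz": -0.03, "ax": 0.0, "ay": 0.0, "az": 0.0, "gripper": -1.0}
  ]
}}

```text
time: 22.1
eef_pos: [0.5135, 0.0014, 0.126]
tcp_rot: [0.688, 0.725, -0.0, -0.0]
contact_force: [0.2, -0.8, -0.5]
opening: -0.002
finger_force: 0.0
```

```bash
python3 - <<'E'
from h import *
C=np.array([.577,-.009]);ex=np.array([.9836,-.1806]);ey=np.array([.1806,.9836])
S=cam("side");W=cloud(S);I=S["frame"]
q=W[...,:2]-C;a=q@ex;b=q@ey;z=W[...,2];g=I.max(2)
for lo in np.arange(-.1,.08,.02):
    s=(a>lo)&(a<lo+.02)&(abs(b)<.036)&(z>.09)&(z<.135)&(g>100);print(round(lo+.01,2),s.sum(),np.percentile(z[s],[10,50,90]).round(4) if s.sum() else '')
s=(g<90)&(abs(a+.064)<.03)&(abs(b)<.03)&(z>.09)&(z<.16)
u,v=np.meshgrid(range(560),range(420));print(z[s].min() if s.sum() else 0,np.sort(z[s])[:8].round(3),a[s].mean(),b[s].mean())
E
```

```text
-0.09 30 [0.1154 0.1188 0.1213]
-0.07 89 [0.0998 0.1173 0.1258]
-0.05 85 [0.1128 0.1153 0.1178]
-0.03 121 [0.1125 0.1148 0.1171]
-0.01 122 [0.112  0.1142 0.1169]
0.01 118 [0.1113 0.1132 0.1157]
0.03 120 [0.1083 0.1114 0.1138]
0.05 118 [0.1086 0.1104 0.1127]
0.07 69 [0.1063 0.1095 0.1126]
0.11361368445007791 [0.114 0.115 0.116 0.116 0.116 0.117 0.117 0.118] -0.07051159419175757 0.005555871617973752
```

{"method": "jog_arm", "body": {
  "increments": [
    {"dx": 0.0, "dy": 0.0, "dz": -0.02, "ax": 0.0, "ay": 0.0, "az": 0.0, "gripper": -1.0},
    {"dx": 0.0, "dy": 0.0, "dz": -0.04, "ax": 0.0, "ay": 0.0, "az": 0.0, "gripper": -1.0},
    {"dx": 0.0, "dy": 0.0, "dz": -0.04, "ax": 0.0, "ay": 0.0, "az": 0.0, "gripper": -1.0}
  ]
}}

```text
time: 22.45
eef_pos: [0.5138, 0.0013, 0.1218]
tcp_rot: [0.688, 0.726, 0.0, 0.0]
contact_force: [-0.8, 0.9, 0.9]
opening: -0.002
finger_force: 0.6
```

{"method": "jog_arm", "body": {
  "increments": [
    {"dx": 0.0, "dy": 0.0, "dz": -0.02, "ax": 0.0, "ay": 0.0, "az": 0.0, "gripper": -1.0},
    {"dx": 0.0, "dy": 0.0, "dz": -0.02, "ax": 0.0, "ay": 0.0, "az": 0.0, "gripper": -1.0}
  ]
}}

```text
time: 22.65
eef_pos: [0.5137, 0.0013, 0.1192]
tcp_rot: [0.688, 0.726, -0.0, -0.0]
contact_force: [-1.6, -0.7, 2.3]
opening: 0.002
finger_force: 1.2
```

Contact begins; pressing on gently.

{"method": "jog_arm", "body": {
  "increments": [
    {"dx": 0.0, "dy": 0.0, "dz": -0.02, "ax": 0.0, "ay": 0.0, "az": 0.0, "gripper": -1.0},
    {"dx": 0.0, "dy": 0.0, "dz": -0.02, "ax": 0.0, "ay": 0.0, "az": 0.0, "gripper": -1.0}
  ]
}}

```text
time: 22.85
eef_pos: [0.5134, 0.0014, 0.116]
tcp_rot: [0.688, 0.725, -0.0, -0.0]
contact_force: [-0.2, 0.3, 0.3]
opening: 0.001
finger_force: 0.0
```

{"method": "jog_arm", "body": {
  "increments": [
    {"dx": 0.0, "dy": 0.0, "dz": -0.02, "ax": 0.0, "ay": 0.0, "az": 0.0, "gripper": -1.0},
    {"dx": 0.0, "dy": 0.0, "dz": -0.02, "ax": 0.0, "ay": 0.0, "az": 0.0, "gripper": -1.0}
  ]
}}

```text
time: 23.05
eef_pos: [0.5139, 0.0013, 0.1147]
tcp_rot: [0.688, 0.725, -0.0, -0.0]
contact_force: [-1.2, -0.2, 3.5]
opening: -0.003
finger_force: 1.5
```

{"method": "jog_arm", "body": {
  "increments": [
    {"dx": 0.0, "dy": 0.0, "dz": -0.02, "ax": 0.0, "ay": 0.0, "az": 0.0, "gripper": -1.0},
    {"dx": 0.0, "dy": 0.0, "dz": -0.02, "ax": 0.0, "ay": 0.0, "az": 0.0, "gripper": -1.0}
  ]
}}

```text
time: 23.25
eef_pos: [0.5141, 0.0013, 0.1142]
tcp_rot: [0.688, 0.726, -0.0, -0.0]
contact_force: [-6.3, 0.8, 11.7]
opening: 0.002
finger_force: 6.3
```

```bash
cat > lids.py <<'E'
from h import *
C=np.array([.577,-.009]);ex=np.array([.9836,-.1806]);ey=np.array([.1806,.9836])
S=cam("side");W=cloud(S);q=W[...,:2]-C;a=q@ex;b=q@ey;z=W[...,2];g=S["frame"].max(2)
for n,o in(("yellow",0),("next",-.088),("3",-.176),("4",-.264)):
    s=(abs(a)<.085)&(abs(b-o)<.032)&(z>.1)&(z<.125)&(g>100);print(n,s.sum(),"slope",np.polyfit(a[s],z[s],1).round(4))
E
python3 lids.py
```

```text
yellow 752 slope [-0.0077  0.1098]
next 232 slope [-0.0037  0.1094]
3 227 slope [-0.0091  0.1093]
4 235 slope [-0.0114  0.1089]
```

{"method": "jog_arm", "body": {
  "increments": [
    {"dx": 0.0, "dy": 0.0, "dz": 0.2, "ax": 0.0, "ay": 0.0, "az": 0.0, "gripper": -1.0},
    {"dx": 0.0, "dy": 0.0, "dz": 0.6, "ax": 0.0, "ay": 0.0, "az": 0.0, "gripper": -1.0},
    {"dx": 0.0, "dy": 0.2, "dz": 1.0, "ax": 0.0, "ay": 0.0, "az": 0.0, "gripper": -1.0},
    {"dx": 0.0, "dy": 0.6, "dz": 1.0, "ax": 0.0, "ay": 0.0, "az": 0.0, "gripper": -1.0},
    {"dx": 0.0, "dy": 1.0, "dz": 1.0, "ax": 0.0, "ay": 0.0, "az": 0.0, "gripper": -1.0},
    {"dx": 0.0, "dy": 1.0, "dz": 1.0, "ax": 0.0, "ay": 0.0, "az": 0.0, "gripper": -1.0},
    {"dx": 0.0, "dy": 1.0, "dz": 1.0, "ax": 0.0, "ay": 0.0, "az": 0.0, "gripper": -1.0}
  ]
}}

```text
time: 24.0
eef_pos: [0.5134, 0.1223, 0.2314]
tcp_rot: [0.687, 0.726, -0.0, 0.0]
contact_force: [-0.1, 0.7, 0.3]
opening: -0.001
finger_force: 0.0
```

```bash
python3 lids.py; python3 - <<'E'
from h import *
for n in("top","side"):
    d=cam(n);W=cloud(d)
    if n=="top":
        C=np.array([.577,-.009]);ex=np.array([.9836,-.1806]);ey=np.array([.1806,.9836]);q=W[...,:2]-C;a=q@ex;b=q@ey;z=W[...,2]
        for o in(0,-.088):
            s=(abs(a)<.085)&(abs(b-o)<.032)&(z>.1)&(z<.125);print("top slope",s.sum(),np.polyfit(a[s],z[s],1).round(4))
    C=np.array([.367,.285]);c,s=np.cos(.14),np.sin(.14)
    q=W[...,:2]-C;a=q@np.array([c,s]);b=q@np.array([-s,c]);z=W[...,2];k=(abs(a)<.1)&(abs(b)<.07)&(z>.012)&(z<.08)
    m,l,st,ce=cv2.connectedComponentsWithStats(k.astype(np.uint8))
    for i in range(1,m):
        t=l==i
        if t.sum()>15:print(n,t.sum(),a[t].mean().round(3),b[t].mean().round(3),z[t].max().round(3))
    T=d["frame"]
    cv2.imwrite(f"pics/end_{n}.png",T)
E
```

```text
yellow 818 slope [-0.0024  0.1097]
next 372 slope [-0.0011  0.1093]
3 102 slope [-0.006   0.1092]
4 272 slope [0.0082 0.11  ]
top slope 1507 [-0.0036  0.111 ]
top slope 1519 [-0.0048  0.1111]
side 182 -0.002 -0.024 0.054
side 187 0.067 0.03 0.066
```

View pics/end_top.png

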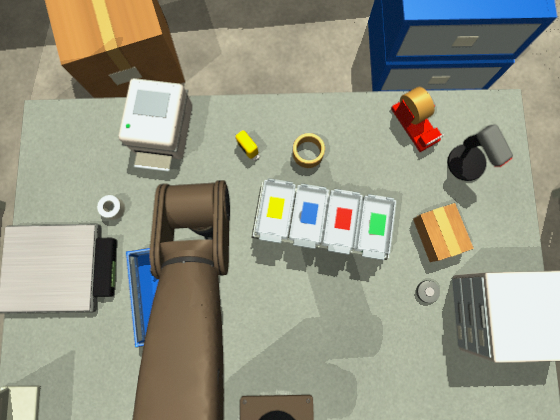

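The final picture shows all four lids flat (yellow tag at 275,208) and the bystanders where they were. The depth readings put the castor and the upright foot inside the tote.

```bash
python3 -c "
from plant import job
print(job.sign_off())"
```

```text
the job is handed in; nothing more can be done
None
```

The job is handed in: depth readings put the castor and the levelling foot inside the blue tote and all four lids, the yellow one included, flat shut; the bystanders I could see were in place, though the arm hid the bracket in the last picture and no verdict came back.

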